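Refit the intake filter of a shop air cleaner

TASK

Fit the loose filter frame back into the open top of the grey air cleaner: hook its edge under the fixed steel lip on the side nearest the robot, then swing it down until it lies flat in its recess and the spring catch on the opposite side has snapped over it. Be gentle, never forcing it with more than 20 N, let go of it, and leave the other things on the table where they are.

Things in the scene. Friction and masses are not known exactly. Their poses are not given: they have to be found in the camera images.
- housing: Air cleaner housing: grey box lying intake-up, 256 (x) x 160 (y) x 72 mm, fixed to the table, yaw within 0.3 rad. Origin: centre of its underside; x points from the lip side (near the robot) to the catch side, z up. A seat insert in its top carries recess, ledges, lip and catch; it sits on shims and slotted holes, so all these TOGETHER may lie up to 6 mm either way along x and 6 mm up or down from where this pose says.
- recess (a point): Middle of the filter recess at ledge height, if the insert were centred (true to 6 mm in x and in height; y exact): 70 mm above the housing's underside. The recess is 153 (x) x 116 (y) mm and 6 mm deep, so a seated frame is flush with its rim. Ledges reach inwards 41 mm from the lip-side end wall, 17 mm from the catch-side one; the middle is open, 55 mm deep.
- lip (a point): Foot of the recess's end wall under the steel lip, at ledge height, if centred: x = -76.5 mm in the housing, give or take 6 mm (height: 6 mm too); find it by feel, it is rigid. The lip spans the whole recess, overhangs it by 14 mm from this wall, underside 10 mm and top 15 mm above the ledge, so the frame's edge goes 11 to 14 mm under it.
- filter: Loose filter frame: aluminium with stiff pleated filling, 150 (x) x 110 (y) x 6 mm, 0.17 to 0.35 kg, flat on the table at the start. Across its middle a black grip rib, 12 (x) x 50 (y) mm, up to 44 mm above the underside. Origin: centre of the underside, z up. Both ends alike; either may go under the lip, with the other end raised 7 to 15 degrees (at 12 it reaches the end wall).
- end_a (a point): Middle of the filter frame's edge at its -x end (75 mm from the origin, half way up the 6 mm thickness).
- end_b (a point): Middle of the filter frame's edge at its +x end (75 mm from the origin, half way up the 6 mm thickness).
- catch (a joint): Travel of the dark steel spring catch at the recess's +x end: 0 closed, 0.010 m fully out. 40 mm wide; its nose overhangs the recess by 6 mm, underside 7.4 mm, top 23 mm above the ledges. The nose slopes 30 degrees from vertical: a frame edge pushed down on it moves it out, then it springs back over the frame. It takes 6 to 12 N downwards near that edge.
- spray: Bystander: white plastic bottle, 60 mm diameter, 170 mm high, origin under its centre.
- tape: Bystander: cardboard ring, 100 mm diameter, 45 mm high, origin under its centre.
- driver: Bystander: screwdriver lying on the table.
- clamp: Bystander: dark steel bar clamp lying on the table, about 120 x 80 mm, 14 mm thick.
There are look-alikes about, which are no part of the job. Several things have the shape of the filter; the one meant has the colours described above.

How it is judged:
By the outcome, as a careful person would: the job done as asked, in the order asked, and still so for the second after the job is handed in, with the robot touching nothing.
It also fails if it takes over 70 s, if anything falls off the work surface, if the arm or the gripper's body presses on something with over 40 N, if the wrist force passes 120 N, or if a joint passes its speed limit or range.

ROBOT

A 6-joint arm with a two-finger parallel gripper is mounted at the origin on the work surface. World frame = base frame: x ahead of the robot, y to its left, z up, the work surface at z = 0. Lengths are in m, angles in rad, forces in N, time in s.
With the tool pointing down it reaches from about 0.3 to 0.85 m from the base axis. Payload 4.2 kg.
Tool frame: the origin (TCP) lies midway between the tips of the shut fingers; the grasp point (between the pads) lies 19 mm behind it; x points along the fingers, z is the direction in which the jaws open and shut, and the axes are right-handed (so a half turn about x gives the same grasp; the last joint's range is limited). The gripper opens to 91 mm and grips with 3 to 60 N. Pads are 32 mm wide; open, the fingers measure 118 mm over their backs; the gripper's body (76 mm by 178 mm) begins 60 mm behind the grasp point.
Start: joints at [-1.185, 0.32, 1.565, -0, 1.257, -0.02], TCP at [0.227, -0.528, 0.214] pointing down, gripper open.
Joint ranges: [-3.11, 3.11], [-0.84, 2.01], [0.21, 2.61], [-1.34, 4.49], [0.05, 2.63], [-2.56, 2.56]. Speed limits (rad/s): [2.57, 2.57, 3.14, 3.14, 3.14, 3.14].

INTERFACE

Orientations are given as a unit quaternion [w, x, y, z].
In Python, from station import status, get_image, order gives the robot as it stands. The module is installed in compiled form; this text tells all that it offers.
- The arm moves only by the tool arm_command, never from a script. Its argument "rows" is a list of rows, each a list of 5 numbers: the finger opening in mm, from 0 to 91.2, then the shift along the tool's x, y, z in units of 25 mm (1.0 is 25 mm), then the turn about the tool's x in units of 5 degrees (1.0 is 5 degrees). In form: [[jaw, dx, dy, dz, twist], ...]. A call has 1 to 5 rows; each row is the pose to reach, as a shift and turn from the pose commanded when the call began, along the tool's axes at that moment; what a row does not reach only later rows make up. A row lasts 1/8 s, in which the tool goes at most 62.5 mm and 10.7 degrees, less where a joint would pass 70% of its speed; a pose out of reach is approached as far as the arm can. A call with a gripper value outside its range is refused whole. The fingers move at their own pace and stop on an object; "force" is the grip in N (left out, the last holds). Time passes only in rows, so rows that repeat a pose let the fingers close. It gives the time, the measured TCP pose, the force and the opening at its end, in the units of the state.
- status.get_state(): the state, without advancing time (a new reading comes with each control period).
- get_image(name): name is "scene" or "side" or "wrist"; returns a dict with "pixels" (384x512x3 uint8, red, green, blue), "K" (3x3 intrinsics, pixels), "rvec" (rotation vector, rad) and "tvec" (3), from world to camera coordinates, as OpenCV has them; the wrist camera has in their place "mount" (4x4, takes a point from camera to tool coordinates, whose origin is the TCP and whose axes are the tool frame's). Camera axes: x right, y down, z forward; pixel columns grow to the right and rows downward; lengths in m; the calibration is good to about 2 mm. A picture is of the moment at which its call begins: read the wrist's pose just before it. There is no depth.
- order.sign_off(): hands the job in, once; it reports no verdict.
The state is a dict: "time_s": time; "joint_pos": joint angles; "qd": joint speeds; "effort": joint torques, N m; "eef_pos": TCP position; "orientation": TCP orientation; "force": force on the tool from outside, world axes, zero at the start; "moment": the same for the moment, N m; "finger_gap": finger opening in m.
Only numpy, scipy, OpenCV 4.12 (cv2) and the standard library are available. Lean on these libraries where they do the work, as an engineer would, in place of code of your own. Each camera call takes 0.05 s, during which the arm holds its last target.

## Working session

There is one attempt and no reset: what is moved stays moved. The work goes in short steps, Python scripts to look and compute and a tool call to move; the robot and the scene stay as the last step left them, time stands still between calls to the robot, and variables do not carry over. Pictures are saved under pics/ and viewed, and the job is handed in when it is done.

Besides the shell and the picture viewer there is one more tool, called after "Request:" as name([rows], argument=value, ...), one row to a line, values as JSON. arm_command: Moves the arm, as the interface text tells. Its arguments: {"type":"object","properties":{"rows":{"type":"array"},"force":{"type":"number"}},"required":["rows"]}

```bash
mkdir -p pics; ls; python3 - <<'E'
from station import status,get_image
import cv2
s=status.get_state();print(s)
for n in ["scene","side","wrist"]:
    im=get_image(n);cv2.imwrite(f"pics/{n}0.png",im["pixels"][:,:,::-1])
    print(n,{k:v for k,v in im.items() if k!="pixels"})
E
```

```text
pics
{'time_s': 0.0, 'joint_pos': array([-1.18500902e+00,  3.20269138e-01,  1.56567113e+00,  5.77888762e-06,
        1.25740758e+00, -2.00188804e-02]), 'qd': array([-0.00071108, -0.00147781,  0.00199908, -0.00157818, -0.00168767,
        0.00158285]), 'effort': array([-1.40004140e-03, -4.12478507e+01, -2.31973082e+01,  7.22318399e-02,
        4.56927123e-02, -1.72741925e-04]), 'eef_pos': array([ 0.22678738, -0.52783201,  0.21313643]), 'orientation': array([ 0.58998895,  0.38933965,  0.59100931, -0.38863309]), 'force': array([-0.22300252, -0.05936541, -0.1412173 ]), 'moment': array([-0.03251191, -0.04537522,  0.00969134]), 'finger_gap': 0.09099524669262105}
scene {'K': array([[454.07522757,   0.        , 259.67454012],
       [  0.        , 454.07522757, 191.53980097],
       [  0.        ,   0.        ,   1.        ]]), 'rvec': array([ 2.54061452,  0.72776493, -0.20926647]), 'tvec': array([-0.53335587, -0.19969874,  1.77367381])}
side {'K': array([[478.24682862,   0.        , 262.08871427],
       [  0.        , 478.24682862, 196.28764143],
       [  0.        ,   0.        ,   1.        ]]), 'rvec': array([ 2.45169368, -0.37102827,  0.12782785]), 'tvec': array([-0.5291224 ,  0.21012868,  1.78045777])}
wrist {'K': array([[327.46990204,   0.        , 254.13423846],
       [  0.        , 327.46990204, 190.86115052],
       [  0.        ,   0.        ,   1.        ]]), 'mount': array([[-1.94009256e-04, -2.57775689e-01,  9.66204769e-01,
        -1.70278520e-01],
       [-4.95065625e-04, -9.66204644e-01, -2.57775755e-01,
         7.22233236e-02],
       [ 9.99999859e-01, -5.28345651e-04,  5.98367612e-05,
         5.37542582e-04],
       [ 0.00000000e+00,  0.00000000e+00,  0.00000000e+00,
         1.00000000e+00]])}
```

View pics/scene0.png

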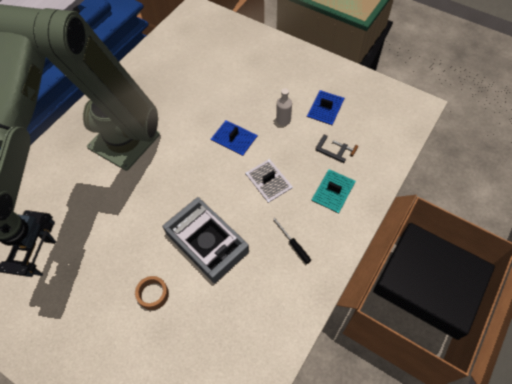

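View pics/side0.png

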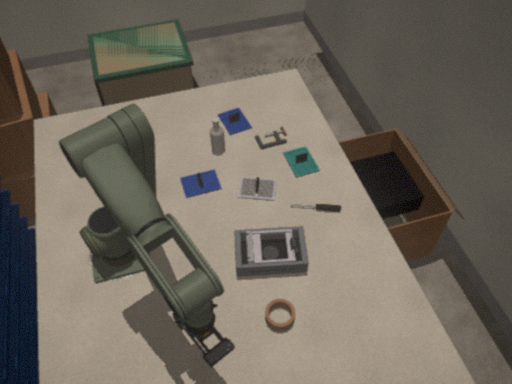

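View pics/wrist0.png

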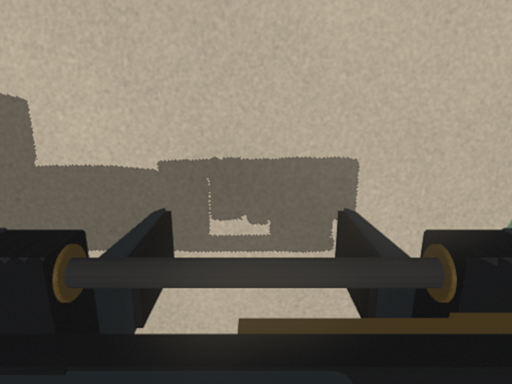

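Look-alikes in the scene view: a blue one at (234,138), a blue one at (326,107), a teal one at (334,190), and an aluminium pleated frame with a black rib at (269,181). The aluminium one fits the description. I'll check it in an enlarged crop.

```bash
python3 - <<'E'
import cv2,numpy as np
a=cv2.imread("pics/scene0.png");b=cv2.imread("pics/side0.png")
def grid(c,x0,y0,f):
    c=cv2.resize(c,None,fx=f,fy=f,interpolation=cv2.INTER_CUBIC)
    for x in range((x0+9)//10*10,x0+c.shape[1]//f,10):
        cv2.line(c,((x-x0)*f,0),((x-x0)*f,6),(0,0,255),1);cv2.putText(c,str(x),((x-x0)*f+2,12),0,.35,(0,0,255),1)
    for y in range((y0+9)//10*10,y0+c.shape[0]//f,10):
        cv2.line(c,(0,(y-y0)*f),(6,(y-y0)*f),(0,0,255),1);cv2.putText(c,str(y),(8,(y-y0)*f+4),0,.35,(0,0,255),1)
    return c
cv2.imwrite("pics/c1.png",grid(a[155:285,155:300],155,155,4)[:600,:800])
cv2.imwrite("pics/c2.png",grid(b[165:285,220:320],220,165,5)[:600,:800])
E
```

```text
(no output)
```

View pics/c1.png

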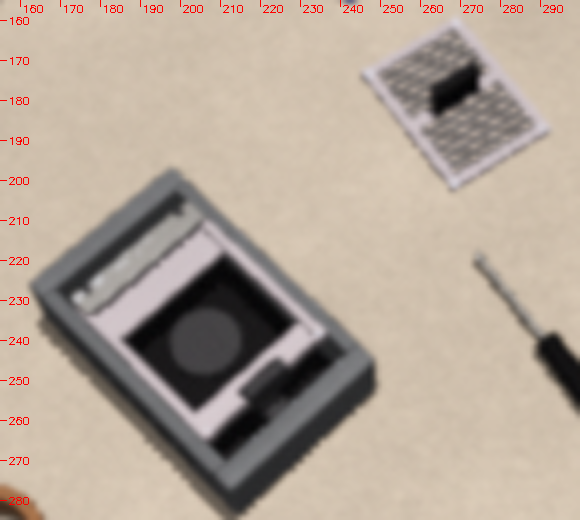

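View pics/c2.png

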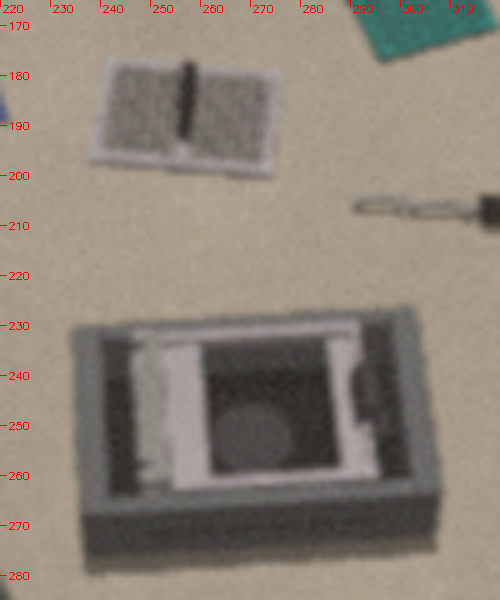

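```bash
cat > h.py <<'E'
import numpy as np,cv2
from scipy.optimize import least_squares
from scipy.spatial.transform import Rotation as R
CAM={"scene":(np.array([[454.07522757,0,259.67454012],[0,454.07522757,191.53980097],[0,0,1]]),np.array([2.54061452,0.72776493,-0.20926647]),np.array([-0.53335587,-0.19969874,1.77367381])),
"side":(np.array([[478.24682862,0,262.08871427],[0,478.24682862,196.28764143],[0,0,1]]),np.array([2.45169368,-0.37102827,0.12782785]),np.array([-0.5291224,0.21012868,1.78045777]))}
def proj(n,P):
    K,r,t=CAM[n];return cv2.projectPoints(np.atleast_2d(P).astype(float),r,t,K,None)[0][:,0]
def back(n,uv,z):
    K,r,t=CAM[n];M=cv2.Rodrigues(r)[0];d=M.T@np.linalg.inv(K)@np.array([uv[0],uv[1],1.]);c=-M.T@t
    return c+d*(z-c[2])/d[2]
def rect(p,L,W,z):
    x,y,a=p[:3];c,s=np.cos(a),np.sin(a)
    return np.array([[x+c*u-s*v,y+s*u+c*v,z] for u,v in [(-L/2,W/2),(L/2,W/2),(L/2,-W/2),(-L/2,-W/2)]])
E
python3 - <<'E'
from h import *
F={"scene":[(245.5,173.2),(269.5,160.5),(292,187.5),(268.5,202)],"side":[(241.4,176.6),(276.6,179.4),(274.2,200),(238,197.2)]}
H={"scene":[(163,226.7),(198,197.5),(248.7,245.5),(213,277)],"side":[(234.4,231),(302.8,226.6),(307.6,263.6),(237,268)]}
for nm,D,z in [("F",F,.006),("H",H,.072)]:
    for n in D: 
        for uv in D[n]: print(nm,n,uv,back(n,uv,z).round(3))
# order by matching: nearest
for nm,D,z,L,W,g in [("F",F,.006,.15,.11,None),("H",H,.072,.256,.16,None)]:
    P=np.array([back(n,uv,z) for n in D for uv in D[n]]);c=P.mean(0)
    def res(p,cams=D):
        out=[]
        for n in cams:
            q=proj(n,rect(p,L,W,z))
            for uv in D[n]:
                d=q-np.array(uv);i=np.argmin((d**2).sum(1));out+=list(d[i])
        return np.array(out)
    best=min((least_squares(res,[c[0],c[1],a]) for a in np.arange(-1.5,1.6,.25)),key=lambda r:r.cost)
    print(nm,best.x.round(4),best.cost,best.fun.round(1))
    for n in D: print(n,least_squares(lambda p:res(p,[n]),best.x).x.round(4))
E
```

```text
F scene (245.5, 173.2) [0.491 0.122 0.006]
F scene (269.5, 160.5) [0.538 0.217 0.006]
F scene (292, 187.5) [0.669 0.16  0.006]
F scene (268.5, 202) [0.627 0.064 0.006]
F side (241.4, 176.6) [0.531 0.22  0.006]
F side (276.6, 179.4) [0.667 0.162 0.006]
F side (274.2, 200) [0.624 0.062 0.006]
F side (238, 197.2) [0.489 0.119 0.006]
H scene (163, 226.7) [ 0.396 -0.23   0.072]
H scene (198, 197.5) [ 0.43  -0.079  0.072]
H scene (248.7, 245.5) [ 0.675 -0.136  0.072]
H scene (213, 277) [ 0.638 -0.284  0.072]
H side (234.4, 231) [ 0.423 -0.08   0.072]
H side (302.8, 226.6) [ 0.669 -0.136  0.072]
H side (307.6, 263.6) [ 0.631 -0.288  0.072]
H side (237, 268) [ 0.391 -0.232  0.072]
F [ 0.5796  0.141  -0.4099] 2.6001452082243306 [-0.8  0.  -0.5 -1.4  0.6 -0.2 -0.7  0.5  0.2 -0.3  0.7 -0.1  0.6  0.
 -0.  -0.4]
scene [ 0.5811  0.1409 -0.415 ]
side [ 0.5778  0.1406 -0.4028]
H [ 0.5318 -0.1823 -0.2272] 9.25394188770306 [-2.  -0.8 -0.6 -1.5  0.4 -0.8 -0.6  1.4  0.3 -1.1  1.1 -0.9  2.1 -0.3
 -0.6  0.1]
scene [ 0.5344 -0.1821 -0.2286]
side [ 0.5287 -0.1835 -0.2258]
```

Scene view: my pick is the pale aluminium pleated frame with the black rib at scene (269,181), also at side (257,187). The housing is at scene (205,235), with its lip at about (185,220) and catch at about (220,250). Both fits agree with the given sizes. Next I'll work out the tool axes.

```bash
cat >> h.py <<'E'
def tool(s):
    q=s["orientation"];return R.from_quat([q[1],q[2],q[3],q[0]]).as_matrix()
def go(s,P,jawdir=None):
    """units to reach world P, and twist so that tool z is along +-jawdir"""
    T=tool(s);d=T.T@(np.array(P)-s["eef_pos"])/.025
    tw=0
    if jawdir is not None:
        j=T.T@np.array(jawdir);tw=np.arctan2(-j[1],j[2])  # rot about x: z->(-sin? )
        tw=(tw+np.pi/2)%np.pi-np.pi/2
    return d.round(3),round(np.degrees(tw)/5,3)
E
python3 - <<'E'
from h import *
from station import status
s=status.get_state();T=tool(s);print(T.round(3))
a=-.41
print(go(s,[.58,.141,.25],[-np.sin(a),np.cos(a),0]))
for n,uv in [("scene",(284,122)),("side",(218,150)),("scene",(337,150)),("side",(271,140))]:print(back(n,uv,0).round(3))
E
```

```text
[[-0.     0.919  0.395]
 [ 0.001  0.395 -0.919]
 [-1.     0.    -0.001]]
(array([ -1.442,  23.542, -19.012]), np.float64(9.348))
[0.489 0.407 0.   ]
[0.476 0.404 0.   ]
[0.73  0.397 0.   ]
[0.718 0.394 0.   ]
```

```bash
python3 - <<'E'
from h import *
from station import status
s=status.get_state()
a=-.227
print(go(s,[.449,-.163,.30],[-np.sin(a),np.cos(a),0]))
E
```

```text
(array([-3.453, 13.928, -9.91 ]), np.float64(7.251))
```

Request:
arm_command([
  [91,-1,2.5,-1.8,1.5],
  [91,-2,5,-3.6,3],
  [91,-2.8,7,-5,4.5],
  [91,-3.4,9,-6.4,6],
  [91,-3.4,11,-7.8,7.25],
])

```text
time_s: 0.78
eef_pos: [0.3845, -0.2701, 0.2961]
orientation: [0.44, 0.555, 0.438, -0.554]
force: [1.1, -0.2, 0.4]
finger_gap: 0.0908
```

```bash
python3 - <<'E'
from h import *
from station import status
s=status.get_state()
a=-.227
print(s["time_s"],s["eef_pos"],go(s,[.449,-.163,.30],[-np.sin(a),np.cos(a),0]))
E
```

```text
0.775 [ 0.3844931  -0.2701088   0.29613191] (array([-0.156,  1.53 , -4.761]), np.float64(-0.048))
```

Request:
arm_command([
  [91,-0.1,0.7,-2.3,0],
  [91,-0.1,1.5,-4.75,0],
  [91,-0.1,1.5,-4.75,0],
  [91,-0.1,1.5,-4.75,0],
])

```text
time_s: 1.27
eef_pos: [0.4465, -0.1644, 0.2974]
orientation: [-0.44, -0.553, -0.441, 0.554]
force: [-0.6, -0.4, -0.1]
finger_gap: 0.0914
```

```bash
cat >> h.py <<'E'
MOUNT=np.array([[-1.94009256e-04,-2.57775689e-01,9.66204769e-01,-1.70278520e-01],[-4.95065625e-04,-9.66204644e-01,-2.57775755e-01,7.22233236e-02],[9.99999859e-01,-5.28345651e-04,5.98367612e-05,5.37542582e-04],[0,0,0,1]])
KW=np.array([[327.46990204,0,254.13423846],[0,327.46990204,190.86115052],[0,0,1]])
def setw(pos,q):
    T=np.eye(4);T[:3,:3]=R.from_quat([q[1],q[2],q[3],q[0]]).as_matrix();T[:3,3]=pos
    M=np.linalg.inv(T@MOUNT);CAM["wrist"]=(KW,cv2.Rodrigues(M[:3,:3])[0][:,0],M[:3,3])
def crop(src,dst,x0,y0,x1,y1,f):
    c=cv2.resize(cv2.imread(src)[y0:y1,x0:x1],None,fx=f,fy=f,interpolation=cv2.INTER_CUBIC)
    for x in range((x0+9)//10*10,x1,10):
        cv2.line(c,((x-x0)*f,0),((x-x0)*f,6),(0,0,255),1);cv2.putText(c,str(x),((x-x0)*f+2,12),0,.35,(0,0,255),1)
    for y in range((y0+9)//10*10,y1,10):
        cv2.line(c,(0,(y-y0)*f),(6,(y-y0)*f),(0,0,255),1);cv2.putText(c,str(y),(8,(y-y0)*f+4),0,.35,(0,0,255),1)
    cv2.imwrite(dst,c)
E
python3 - <<'E'
from h import *
from station import status,get_image
s=status.get_state();im=get_image("wrist")
print(repr(s["eef_pos"]),repr(s["orientation"]),s["time_s"],abs(s["qd"]).max())
cv2.imwrite("pics/w1.png",im["pixels"][:,:,::-1])
E
```

```text
array([ 0.44651635, -0.1643648 ,  0.2973545 ]) array([-0.44037753, -0.55280176, -0.44051829,  0.55355351]) 1.275 0.035782064060885146
```

View pics/w1.png

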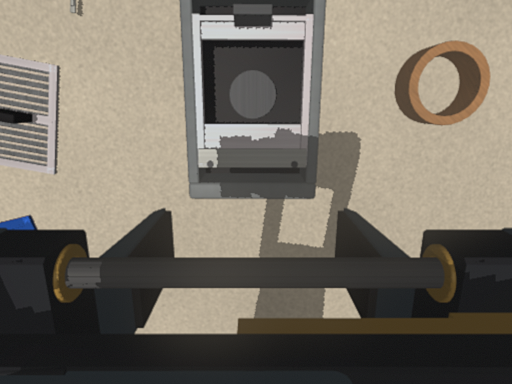

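```bash
python3 - <<'E'
from h import *
crop("pics/w1.png","pics/w1a.png",170,0,340,100,4)
crop("pics/w1.png","pics/w1b.png",170,100,340,210,4)
E
```

```text
(no output)
```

View pics/w1a.png

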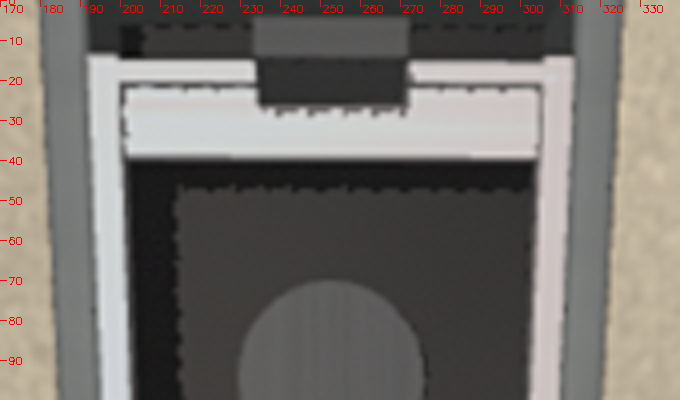

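View pics/w1b.png

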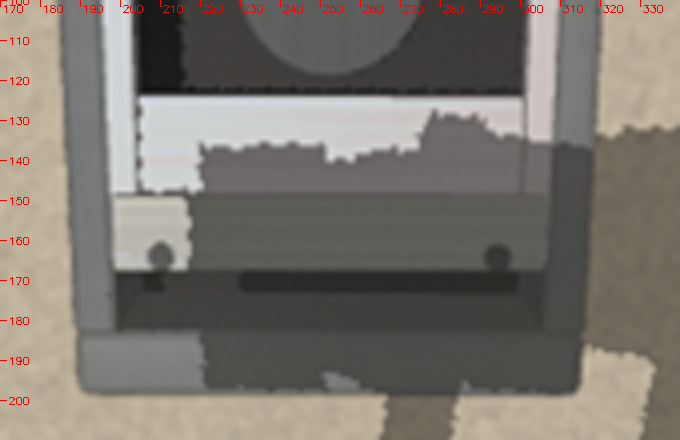

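```bash
cat > fit.py <<'E'
from h import *
setw([0.44651635,-0.1643648,0.2973545],[-0.44037753,-0.55280176,-0.44051829,0.55355351])
def W(p,x,y,z):
    c,s=np.cos(p[2]),np.sin(p[2]);return [p[0]+c*x-s*y,p[1]+s*x+c*y,z]
E_=[]# (endpoint fn, pts, label)
def seg(f1,f2,pts,l):E_.append((f1,f2,pts,l))
mm=1e-3
seg(lambda p:W(p,-.128,.07,.072),lambda p:W(p,-.128,-.07,.072),[(195,197.6),(300,198)],"near")
seg(lambda p:W(p,-.1,.08,.072),lambda p:W(p,.1,.08,.072),[(180.5,0),(185.4,100),(189.3,180)],"left")
seg(lambda p:W(p,-.1,-.08,.072),lambda p:W(p,.1,-.08,.072),[(325,0),(320,100),(315.5,180)],"right")
seg(lambda p:W(p,-.0625+p[3],.05,.085+p[4]),lambda p:W(p,-.0625+p[3],-.05,.085+p[4]),[(200,148.2),(300,148.0)],"lip")
seg(lambda p:W(p,-.0355+p[3],.05,.07+p[4]),lambda p:W(p,-.0355+p[3],-.05,.07+p[4]),[(210,123.9),(295,124.2)],"ledA")
seg(lambda p:W(p,.0595+p[3],.05,.07+p[4]),lambda p:W(p,.0595+p[3],-.05,.07+p[4]),[(205,39.6),(300,39.4)],"ledB")
seg(lambda p:W(p,.0765+p[3],.05,.07+p[4]),lambda p:W(p,.0765+p[3],-.05,.07+p[4]),[(210,21.5),(295,21.5)],"wallB")
seg(lambda p:W(p,.0705+p[3],.02,.0774+p[4]),lambda p:W(p,.0705+p[3],-.02,.0774+p[4]),[(240,26.3),(265,26.3)],"nose")
seg(lambda p:W(p,.0+p[3],.058,.070+p[4]),lambda p:W(p,.07+p[3],.058,.07+p[4]),[(201,30)],"recL")
seg(lambda p:W(p,.0+p[3],-.058,.070+p[4]),lambda p:W(p,.07+p[3],-.058,.07+p[4]),[(305,30)],"recR")
def res(p,lab=False):
    o=[];L=[]
    for f1,f2,pts,l in E_:
        q=proj("wrist",[f1(p),f2(p)]);d=q[1]-q[0];n=np.array([-d[1],d[0]])/np.linalg.norm(d)
        if abs(n[1])>abs(n[0]): n=n*np.sign(n[1])
        else: n=n*np.sign(n[0])
        r=[float((q[0]-np.array(t))@n) for t in pts];o+=r;L.append((l,np.round(r,2)))
    return L if lab else np.array(o)
if __name__=="__main__":
    r=least_squares(res,[.532,-.182,-.227,0,0],loss="soft_l1")
    print(r.x.round(4),np.sqrt(np.diag(np.linalg.inv(r.jac.T@r.jac))).round(4)*.5);print(*res(r.x,True),sep="\n")
E
python3 fit.py
```

```text
[ 0.5299 -0.1828 -0.2285 -0.002  -0.0042] [0.00045 0.00035 0.00305 0.0005  0.0012 ]
('near', array([ 0.11, -0.11]))
('left', array([-1.56, -1.32, -1.12]))
('right', array([1.85, 1.52, 1.76]))
('lip', array([-0.06,  0.33]))
('ledA', array([0.19, 0.06]))
('ledB', array([-1.21, -0.78]))
('wallB', array([0.35, 0.56]))
('nose', array([0.02, 0.08]))
('recL', array([0.22]))
('recR', array([-0.44]))
```

```bash
python3 - <<'E'
from h import *
from station import status
s=status.get_state()
a=-.41
c,sn=np.cos(a),np.sin(a)
print(go(s,[.58-.05*c,.141-.05*sn,.20],[-sn,c,0]))
E
```

```text
(array([  3.887,   0.487, -13.497]), np.float64(2.091))
```

Request:
arm_command([
  [91,0.3,0.1,-2.4,1],
  [91,1,0.2,-4.8,2.1],
  [91,1.8,0.3,-7.2,2.1],
  [91,2.5,0.4,-9.6,2.1],
  [91,3.2,0.5,-12,2.1],
])

```text
time_s: 1.95
eef_pos: [0.5269, 0.124, 0.2174]
orientation: [0.387, 0.592, 0.386, -0.592]
force: [0.6, 0.7, 0.2]
finger_gap: 0.0911
```

Request:
arm_command([
  [91,0.65,0,-1.5,0],
  [91,0.65,0,-1.5,0],
  [91,0.65,0,-1.5,0],
])

```text
time_s: 2.33
eef_pos: [0.5413, 0.1568, 0.2017]
orientation: [-0.387, -0.591, -0.387, 0.592]
force: [0.3, -0.1, 1.4]
finger_gap: 0.0908
```

```bash
python3 - <<'E'
from h import *
from station import status,get_image
s=status.get_state();im=get_image("wrist")
print(repr(s["eef_pos"]),repr(s["orientation"]),s["time_s"],abs(s["qd"]).max(),s["joint_pos"].round(2))
cv2.imwrite("pics/w2.png",im["pixels"][:,:,::-1])
crop("pics/w2.png","pics/w2a.png",130,0,390,200,3)
E
```

```text
array([0.54129909, 0.15684272, 0.20165762]) array([-0.38730005, -0.59144641, -0.38692012,  0.59201574]) 2.325 0.01691419774797654 [ 0.26  0.31  1.61 -0.    1.22  2.25]
```

View pics/w2a.png

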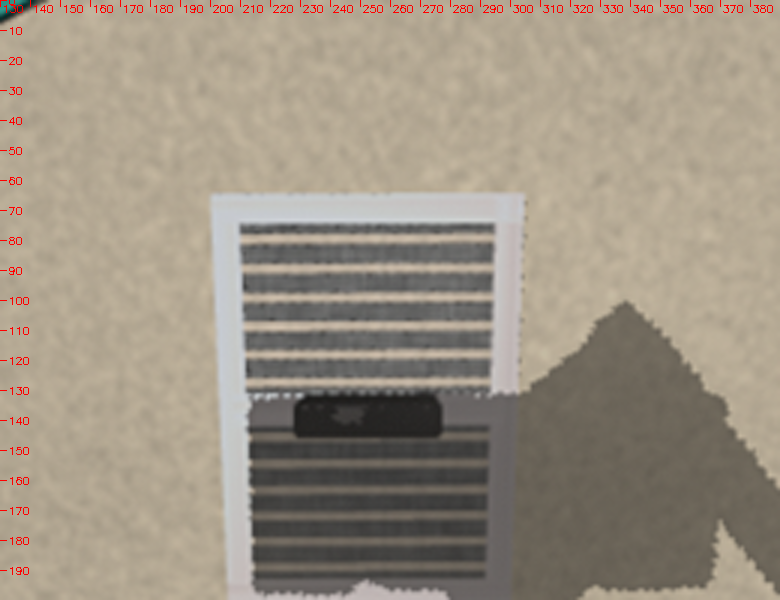

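```bash
python3 - <<'E'
from h import *
from station import status
s=status.get_state()
setw(s["eef_pos"],s["orientation"])
z=.006
TL=back("wrist",(200.3,65),z);TR=back("wrist",(305,64.7),z);L=back("wrist",(206,190),z);Rr=back("wrist",(300.7,190),z)
print(TL.round(4),TR.round(4),np.linalg.norm(TL-TR),np.linalg.norm(L-Rr))
d=TL-TR;a=np.arctan2(-d[0],d[1]);print("yaw top",a,"left",np.arctan2(*(TL-L)[[1,0]]),"right",np.arctan2(*(TR-Rr)[[1,0]]))
a=np.mean([a,np.arctan2(*(TL-L)[[1,0]]),np.arctan2(*(TR-Rr)[[1,0]])])
c=(TL+TR)/2-.075*np.array([np.cos(a),np.sin(a),0]);print("centre",c.round(4),a)
r=back("wrist",(252.5,138.7),.044);print("rib",r.round(4),np.linalg.norm(back("wrist",(228,139),.044)-back("wrist",(277,139),.044)))
print(go(s,[*c[:2],.05],[-np.sin(a),np.cos(a),0]),go(s,[*c[:2],.014]))
E
```

```text
[0.6659 0.1633 0.006 ] [0.622  0.0624 0.006 ] 0.10998630148207685 0.10958819254168961
yaw top -0.4103229209520476 left -0.4067520537459848 right -0.40968856074254223
centre [0.5751 0.1427 0.006 ] -0.40892117848019155
rib [0.577  0.1423 0.044 ] 0.04880310681805758
(array([ 6.087,  1.459, -0.026]), np.float64(-0.042)) (array([ 7.527,  1.458, -0.026]), np.float64(0.0))
```

Request:
arm_command([
  [91,2,1.5,0,0],
  [91,4,1.5,0,0],
  [91,6,1.5,0,0],
  [91,7,1.5,0,0],
  [91,7.5,1.5,0,0],
])

```text
time_s: 3.0
eef_pos: [0.5752, 0.142, 0.0135]
orientation: [-0.387, -0.591, -0.387, 0.592]
force: [0.1, 0.7, -0.1]
finger_gap: 0.0909
```

Request:
arm_command([
  [40,0,0,0,0],
  [40,0,0,0,0],
  [40,0,0,0,0],
  [40,0,0,0,0],
  [40,0,0,0,0],
], force=40)

```text
time_s: 3.62
eef_pos: [0.5758, 0.1438, 0.0147]
orientation: [0.388, 0.592, 0.388, -0.591]
force: [-0.8, -0.2, 2.9]
finger_gap: 0.0498
```

Request:
arm_command([
  [40,-1,0,0,0],
  [40,-2.5,0,0,0],
  [40,-4,0,0,0],
  [40,-5.4,0,0,0],
  [40,-5.4,0,0,0],
], force=60)

```text
time_s: 4.25
eef_pos: [0.5772, 0.1442, 0.1517]
orientation: [0.389, 0.593, 0.387, -0.589]
force: [-0.3, 0.0, -2.3]
finger_gap: 0.0495
```

```bash
python3 - <<'E'
from h import *
from station import status,get_image
s=status.get_state();print(s["force"],s["moment"],s["eef_pos"],s["finger_gap"])
a=-.2275
print(go(s,[.347,-.140,.15],[-np.sin(a),np.cos(a),0]))
for n in ["side","wrist"]:
    im=get_image(n);cv2.imwrite(f"pics/{n}3.png",im["pixels"][:,:,::-1])
crop("pics/side3.png","pics/side3a.png",190,120,330,220,5)
E
```

```text
[-0.25644565  0.04375376 -2.32245396] [ 0.04664332  0.04957387 -0.0298096 ] [0.57718039 0.14422076 0.1516648 ] 0.049474999781152086
(array([-2.0000e-03, -3.9120e+00,  1.4097e+01]), np.float64(-2.092))
```

View pics/side3a.png

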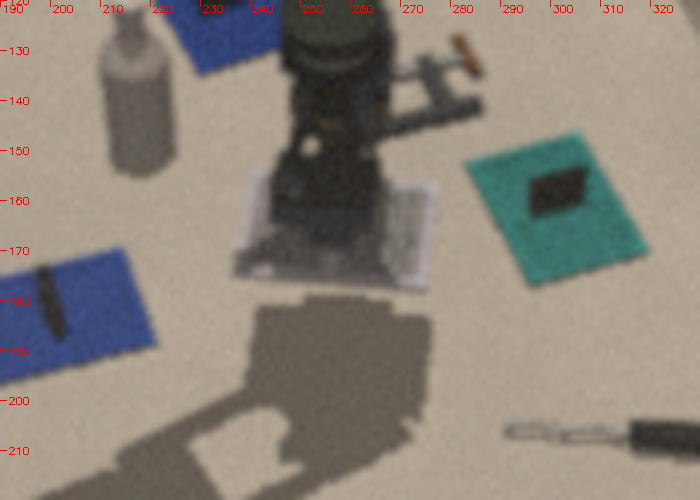

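View pics/wrist3.png

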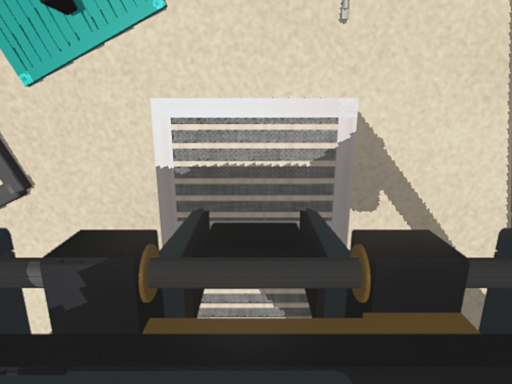

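The wrist view shows the frame held by its rib, with its far edge at row 98 between columns 152 and 357. In the side view it hangs level. Next I'll move to the housing's near rim to set the tilt.

Request:
arm_command([
  [40,0,-0.6,2,-0.5],
  [40,0,-1.2,4.2,-1],
  [40,0,-1.8,6.4,-1.5],
  [40,0,-2.4,8.6,-2.1],
  [40,0,-3,10.8,-2.1],
])

```text
time_s: 4.97
eef_pos: [0.3965, -0.0748, 0.1473]
orientation: [-0.44, -0.552, -0.441, 0.554]
force: [0.8, -1.1, -1.6]
finger_gap: 0.0495
```

```bash
python3 - <<'E'
from h import *
from station import status,get_image
s=status.get_state();print(s["force"],s["eef_pos"],s["joint_pos"].round(2))
a=-.2275
print(go(s,[.347,-.140,.13],[-np.sin(a),np.cos(a),0]))
E
```

```text
[ 0.75978379 -1.07609126 -1.59237821] [ 0.39649963 -0.07480334  0.14728461] [-0.21  0.11  2.03 -0.    1.01  1.58]
(array([ 0.698, -1.343,  2.985]), np.float64(0.02))
```

Request:
arm_command([
  [40,0.2,-0.5,1.8,0],
  [40,0.8,-0.9,3.3,0],
  [40,0.8,-0.9,3.3,0],
  [40,0.8,-0.9,3.3,0],
])

```text
time_s: 5.48
eef_pos: [0.3583, -0.1488, 0.1283]
orientation: [-0.439, -0.553, -0.441, 0.554]
force: [0.8, -0.3, -0.3]
finger_gap: 0.0495
```

```bash
python3 - <<'E'
from h import *
from station import status,get_image
s=status.get_state();print(s["force"],s["moment"],s["eef_pos"],s["orientation"],s["joint_pos"].round(2))
a=-.2275
print(go(s,[.347,-.140,.13],[-np.sin(a),np.cos(a),0]))
for n in ["wrist"]:
    im=get_image(n);cv2.imwrite(f"pics/{n}4.png",im["pixels"][:,:,::-1])
E
```

```text
[ 0.82440573 -0.30636727 -0.32676332] [0.13066656 0.02453058 0.04180775] [ 0.35826004 -0.14875325  0.12829599] [-0.43932928 -0.55330616 -0.44073365  0.55371105] [-0.42  0.11  2.09  0.    0.95  1.37]
(array([-0.067, -0.518, -0.24 ]), np.float64(0.001))
```

View pics/wrist4.png

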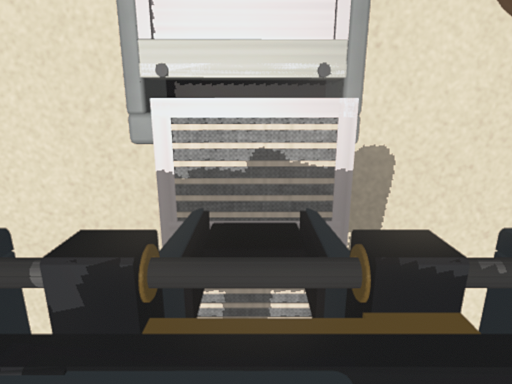

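Request:
arm_command([
  [40,0.6,-0.5,-0.25,0],
  [40,1.2,-0.5,-0.25,0],
  [40,1.3,-0.5,-0.25,0],
  [40,1.3,-0.5,-0.25,0],
])

```text
time_s: 6.02
eef_pos: [0.3485, -0.14, 0.0969]
orientation: [0.441, 0.553, 0.44, -0.553]
force: [0.4, 0.4, -1.3]
finger_gap: 0.0496
```

```bash
cat > st.py <<'E'
from h import *
from station import status
s=status.get_state()
H=np.array([.530,-.1825]);a=-.2275
c,sn=np.cos(a),np.sin(a);d=s["eef_pos"][:2]-H
print("t",s["time_s"],"pos",s["eef_pos"].round(4),"F",s["force"].round(2),"M",s["moment"].round(3),"gap",round(s["finger_gap"],4))
f=s["force"];print("hous x %.4f y %.4f | Fhx %.2f Fhy %.2f Fz %.2f"%(c*d[0]+sn*d[1],-sn*d[0]+c*d[1],c*f[0]+sn*f[1],-sn*f[0]+c*f[1],f[2]),"twist err deg/5",go(s,[0,0,0],[-sn,c,0])[1])
E
python3 st.py
```

```text
t 6.025 pos [ 0.3485 -0.14    0.0969] F [ 0.4   0.42 -1.33] M [ 0.051  0.003 -0.014] gap 0.0496
hous x -0.1864 y 0.0004 | Fhx 0.30 Fhy 0.50 Fz -1.33 twist err deg/5 0.022
```

Request:
arm_command([
  [40,0.2,0,0,0],
  [40,0.3,0,0,0],
  [40,0.4,0,0,0],
])

```text
time_s: 6.4
eef_pos: [0.3479, -0.1404, 0.0866]
orientation: [0.44, 0.553, 0.44, -0.553]
force: [-1.6, 0.1, 1.6]
finger_gap: 0.0495
```

```bash
python3 st.py
```

```text
t 6.4 pos [ 0.3479 -0.1404  0.0866] F [-1.58  0.12  1.6 ] M [0.15  0.177 0.063] gap 0.0495
hous x -0.1869 y -0.0001 | Fhx -1.57 Fhy -0.24 Fz 1.60 twist err deg/5 0.006
```

Request:
arm_command([
  [40,0.1,0,0,0],
  [40,0.1,0,0,0],
])

```text
time_s: 6.65
eef_pos: [0.3472, -0.1403, 0.0848]
orientation: [-0.44, -0.553, -0.44, 0.554]
force: [-4.9, 1.4, 9.2]
finger_gap: 0.0492
```

```bash
python3 st.py
```

```text
t 6.65 pos [ 0.3472 -0.1403  0.0848] F [-4.93  1.42  9.18] M [0.176 0.484 0.032] gap 0.0492
hous x -0.1876 y -0.0001 | Fhx -5.13 Fhy 0.27 Fz 9.18 twist err deg/5 0.008
```

Request:
arm_command([
  [40,0.05,0,0,0],
  [40,0.1,0,0,0],
  [40,0.15,0,0,0],
], force=20)

```text
time_s: 7.02
eef_pos: [0.3473, -0.1402, 0.0802]
orientation: [-0.44, -0.553, -0.441, 0.554]
force: [-5.1, 1.0, 4.9]
finger_gap: 0.0497
```

```bash
python3 st.py
```

```text
t 7.025 pos [ 0.3473 -0.1402  0.0802] F [-5.13  1.02  4.87] M [ 0.164  0.554 -0.049] gap 0.0497
hous x -0.1875 y 0.0000 | Fhx -5.23 Fhy -0.16 Fz 4.87 twist err deg/5 0.006
```

Request:
arm_command([
  [40,0.1,0,0,0],
  [40,0.18,0,0,0],
  [40,0.24,0,0,0],
  [40,0.24,0,0,0],
])

```text
time_s: 7.52
eef_pos: [0.3475, -0.1402, 0.074]
orientation: [-0.44, -0.553, -0.44, 0.554]
force: [-3.1, 1.1, 1.2]
finger_gap: 0.0497
```

```bash
python3 st.py
```

```text
t 7.525 pos [ 0.3475 -0.1402  0.074 ] F [-3.12  1.06  1.15] M [ 0.173  0.424 -0.023] gap 0.0497
hous x -0.1874 y 0.0000 | Fhx -3.28 Fhy 0.32 Fz 1.15 twist err deg/5 0.007
```

Request:
arm_command([
  [40,0,0,0,0],
  [40,0,0,0,0],
  [40,-0.8,0,0,0],
  [40,-2,0,0,0],
  [40,-2,0,0,0],
], force=50)

```text
time_s: 8.15
eef_pos: [0.3502, -0.1413, 0.126]
orientation: [0.442, 0.555, 0.438, -0.552]
force: [-0.3, 0.1, -2.3]
finger_gap: 0.0496
```

```bash
python3 st.py; python3 - <<'E'
from h import *
from station import status,get_image
s=status.get_state();print(repr(s["eef_pos"]),repr(s["orientation"]))
for n in ["wrist","side","scene"]:
    im=get_image(n);cv2.imwrite(f"pics/{n}5.png",im["pixels"][:,:,::-1])
crop("pics/side5.png","pics/side5a.png",150,180,300,300,5)
crop("pics/wrist5.png","pics/wrist5a.png",120,20,390,240,3)
E
```

```text
t 8.15 pos [ 0.3502 -0.1413  0.126 ] F [-0.28  0.11 -2.32] M [ 0.035 -0.017  0.   ] gap 0.0496
hous x -0.1844 y -0.0005 | Fhx -0.30 Fhy 0.04 Fz -2.32 twist err deg/5 0.007
array([ 0.35020325, -0.14134289,  0.12595485]) array([ 0.44228333,  0.55453107,  0.43805843, -0.55225498])
```

View pics/wrist5a.png

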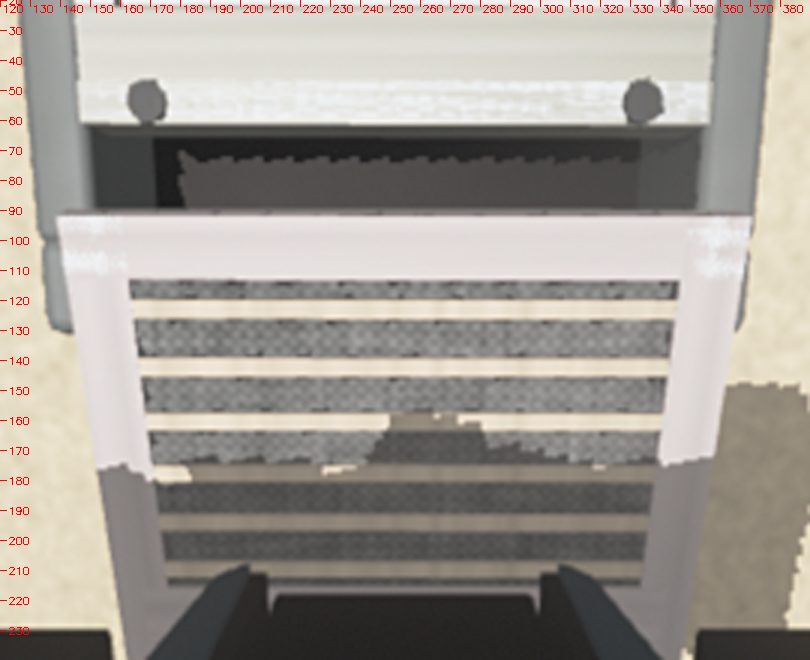

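View pics/side5a.png

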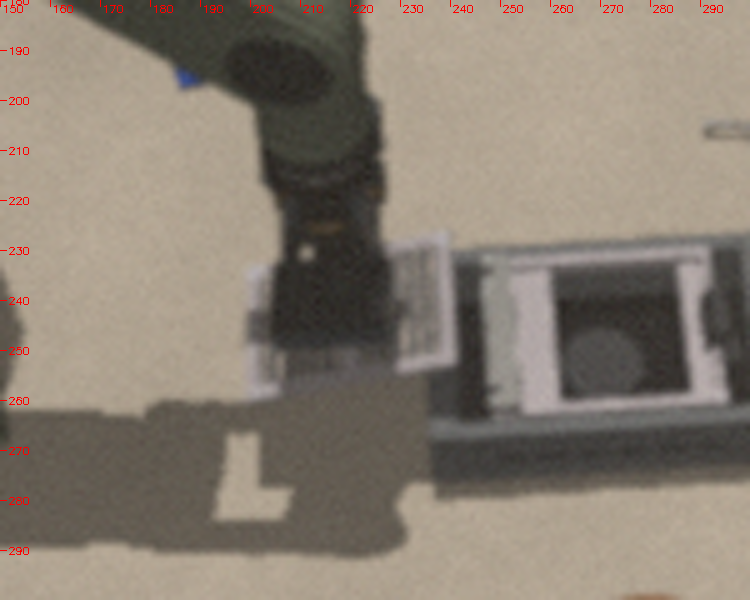

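```bash
python3 - <<'E'
from h import *
crop("pics/wrist4.png","pics/wrist4a.png",120,20,390,240,3)
E
```

```text
(no output)
```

View pics/wrist4a.png

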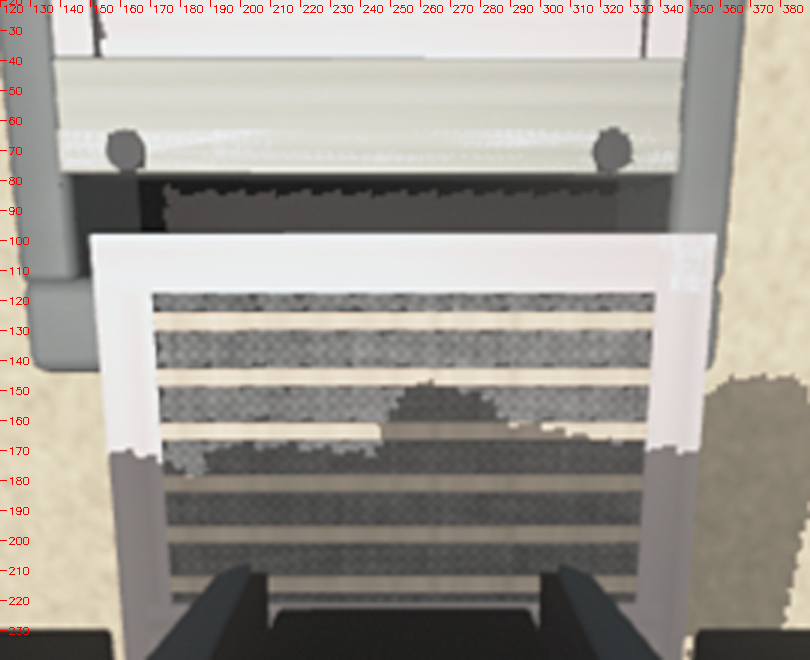

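```bash
cat > tilt.py <<'E'
from h import *
Mi=np.linalg.inv(MOUNT)
def pt(P):
    p=Mi[:3,:3]@P+Mi[:3,3];return KW[:2,:2]@(p[:2]/p[2])+KW[:2,2]
# top face far edge at tool (X,Y,Z), tilt th (far end up => toward -x tool)
def model(p,L,R_):
    X,Y,Z,th,tw=p
    o=[];far=np.array([X,Y,Z]);d=np.array([np.sin(th),-np.cos(th),tw])  # towards near end
    C=[far+np.array([0,-tw*w,w]) for w in (-.055,.055)]
    for s,(c,pts) in enumerate(zip(C,(L,R_))):
        a=pt(c);b=pt(c+.08*d)
        o+=list(a-np.array(pts[0]))
        n=np.array([-(b-a)[1],(b-a)[0]]);n/=np.linalg.norm(n)
        o+=[(np.array(q)-a)@n for q in pts[1:]]
    return np.array(o)
def run(L,R_):
    r=least_squares(lambda p:model(p,L,R_),[0,.075,0,0,0]);
    cov=np.linalg.inv(r.jac.T@r.jac)*.4**2
    print("far edge tool x,y,z mm",(r.x[:3]*1e3).round(1),"tilt deg",np.degrees(r.x[3]).round(1),"+-",np.degrees(np.sqrt(cov[3,3])).round(1),"res",r.fun.round(1))
    return r.x
if __name__=="__main__":
    run([(150.3,98),(156,170),(160.3,220)],[(359,98),(353.3,170),(349,220)])
    run([(139,91.7),(151.7,170),(160.5,220)],[(370.3,91.7),(358.7,170),(351,220)])
E
python3 tilt.py
```

```text
far edge tool x,y,z mm [ 9.  75.   0.8] tilt deg 0.5 +- 0.6 res [-0.1  0.   0.1 -0.1  0.  -0.  -0.1  0.1]
far edge tool x,y,z mm [-7.8 77.6  1. ] tilt deg 12.5 +- 0.5 res [ 0.2 -0.4  0.2 -0.5  0.4  0.4 -0.2 -0.2]
```

Tilt measured at about 12.4°, and held. Next: carry it over the recess, near edge just inside the lip, and check sideways alignment.

Request:
arm_command([
  [40,-0.6,0.4,0,0],
  [40,-0.6,2.4,0,0],
  [40,-0.6,4.4,-0.05,0],
  [40,-0.6,6.4,-0.05,0],
  [40,-0.6,7.8,-0.05,0],
])

```text
time_s: 8.93
eef_pos: [0.5397, -0.1832, 0.1373]
orientation: [-0.44, -0.553, -0.441, 0.554]
force: [-0.5, 0.9, -2.1]
finger_gap: 0.0495
```

Request:
arm_command([
  [40,0,0,0,0],
  [40,0,0,0,0],
])

```text
time_s: 9.18
eef_pos: [0.5367, -0.1825, 0.1377]
orientation: [-0.439, -0.553, -0.441, 0.554]
force: [-1.3, 0.2, -2.0]
finger_gap: 0.0494
```

```bash
python3 st.py; python3 - <<'E'
from h import *
from station import status,get_image
s=status.get_state();print(repr(s["eef_pos"]),repr(s["orientation"]))
for n in ["wrist","side","scene"]:
    im=get_image(n);cv2.imwrite(f"pics/{n}6.png",im["pixels"][:,:,::-1])
crop("pics/side6.png","pics/side6a.png",210,180,330,290,5)
crop("pics/scene6.png","pics/scene6a.png",140,150,270,290,4)
E
```

```text
t 9.175 pos [ 0.5367 -0.1825  0.1377] F [-1.28  0.17 -2.04] M [ 0.038  0.093 -0.013] gap 0.0494
hous x 0.0066 y 0.0015 | Fhx -1.28 Fhy -0.12 Fz -2.04 twist err deg/5 0.007
array([ 0.53673011, -0.18254241,  0.13772195]) array([-0.43902838, -0.55263789, -0.44134573,  0.5541294 ])
```

View pics/wrist6.png

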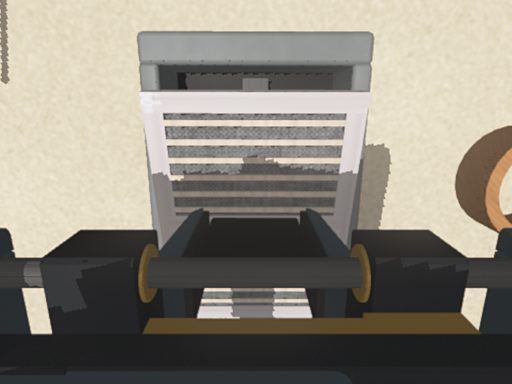

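View pics/side6a.png

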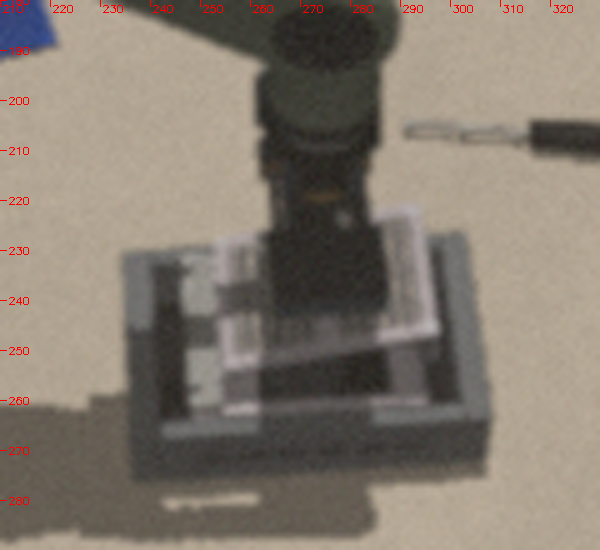

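View pics/scene6a.png

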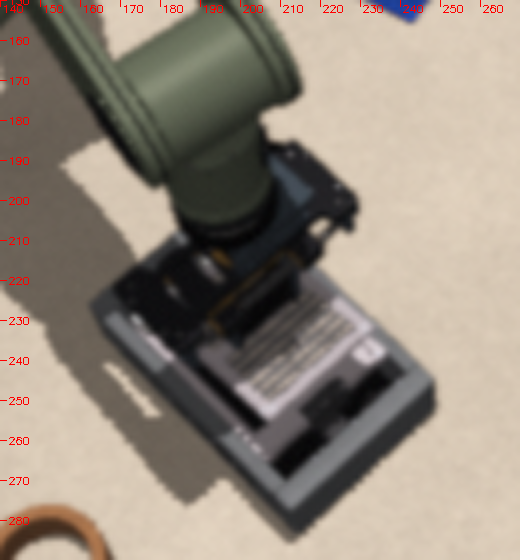

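Request:
arm_command([
  [40,0,0.16,0.03,0],
  [40,0.6,0.16,0.03,0],
  [40,1.1,0.16,0.03,0],
  [40,1.3,0.16,0.03,0],
  [40,1.3,0.16,0.03,0],
])

```text
time_s: 9.95
eef_pos: [0.5415, -0.1845, 0.1061]
orientation: [-0.44, -0.553, -0.441, 0.554]
force: [0.7, -0.5, -1.3]
finger_gap: 0.0494
```

```bash
python3 st.py
```

```text
t 9.95 pos [ 0.5415 -0.1845  0.1061] F [ 0.67 -0.55 -1.33] M [ 0.053  0.059 -0.05 ] gap 0.0494
hous x 0.0116 y 0.0006 | Fhx 0.78 Fhy -0.38 Fz -1.33 twist err deg/5 0.007
```

Request:
arm_command([
  [40,0.08,0,0,0],
  [40,0.16,0,0,0],
  [40,0.16,0,0,0],
])

```text
time_s: 10.32
eef_pos: [0.5419, -0.1847, 0.1029]
orientation: [0.44, 0.553, 0.44, -0.553]
force: [0.4, -0.1, -1.6]
finger_gap: 0.0496
```

Request:
arm_command([
  [40,0.06,0,0,0],
  [40,0.12,0,0,0],
  [40,0.12,0,0,0],
])

```text
time_s: 10.7
eef_pos: [0.5418, -0.1846, 0.0997]
orientation: [-0.44, -0.553, -0.44, 0.553]
force: [0.3, -0.3, -0.6]
finger_gap: 0.0495
```

Request:
arm_command([
  [40,0.04,0,0,0],
  [40,0.08,0,0,0],
  [40,0.08,0,0,0],
])

```text
time_s: 11.08
eef_pos: [0.542, -0.1847, 0.0981]
orientation: [0.44, 0.553, 0.44, -0.553]
force: [0.5, -0.0, -0.0]
finger_gap: 0.0497
```

Request:
arm_command([
  [40,0.04,0,0,0],
  [40,0.04,0,0,0],
])

```text
time_s: 11.32
eef_pos: [0.5422, -0.1847, 0.0976]
orientation: [0.44, 0.554, 0.44, -0.553]
force: [-0.4, -0.0, 4.7]
finger_gap: 0.0494
```

```bash
python3 st.py
```

```text
t 11.325 pos [ 0.5422 -0.1847  0.0976] F [-0.39 -0.01  4.72] M [ 0.238  0.404 -0.006] gap 0.0494
hous x 0.0124 y 0.0006 | Fhx -0.38 Fhy -0.10 Fz 4.72 twist err deg/5 0.007
```

Request:
arm_command([
  [40,0.04,0,0,0],
  [40,0.04,0,0,0],
])

```text
time_s: 11.58
eef_pos: [0.5426, -0.1849, 0.097]
orientation: [0.441, 0.554, 0.44, -0.553]
force: [-0.4, 0.1, 7.5]
finger_gap: 0.0493
```

```bash
python3 st.py
```

```text
t 11.575 pos [ 0.5426 -0.1849  0.097 ] F [-0.39  0.15  7.55] M [ 0.27   0.439 -0.058] gap 0.0493
hous x 0.0128 y 0.0005 | Fhx -0.41 Fhy 0.06 Fz 7.55 twist err deg/5 0.007
```

The ledge is found: contact at TCP z ≈ 0.0978, so the ledge is at about 67.5 mm. I'll ease off the pressure and slide towards the lip.

Request:
arm_command([
  [40,-0.03,0,0,0],
  [40,-0.03,-0.12,0,0],
  [40,-0.03,-0.24,0,0],
  [40,-0.03,-0.24,0,0],
])

```text
time_s: 12.08
eef_pos: [0.5368, -0.1836, 0.0973]
orientation: [0.441, 0.554, 0.439, -0.553]
force: [3.4, -1.0, 6.1]
finger_gap: 0.0494
```

```bash
python3 st.py
```

```text
t 12.075 pos [ 0.5368 -0.1836  0.0973] F [ 3.43 -1.02  6.08] M [ 0.036 -0.248  0.008] gap 0.0494
hous x 0.0068 y 0.0004 | Fhx 3.57 Fhy -0.22 Fz 6.08 twist err deg/5 0.007
```

Request:
arm_command([
  [40,-0.03,0,0,0],
  [40,-0.03,-0.1,0,0],
  [40,-0.03,-0.2,0,0],
  [40,-0.03,-0.2,0,0],
])

```text
time_s: 12.58
eef_pos: [0.5305, -0.182, 0.0972]
orientation: [-0.44, -0.553, -0.44, 0.554]
force: [1.9, 0.3, 3.7]
finger_gap: 0.0495
```

```bash
python3 st.py
```

```text
t 12.575 pos [ 0.5305 -0.182   0.0972] F [1.86 0.28 3.7 ] M [ 0.017 -0.037 -0.018] gap 0.0495
hous x 0.0004 y 0.0006 | Fhx 1.75 Fhy 0.69 Fz 3.70 twist err deg/5 0.007
```

Request:
arm_command([
  [40,0,-0.08,0,0],
  [40,0,-0.16,0,0],
  [40,0,-0.16,0,0],
])

```text
time_s: 12.95
eef_pos: [0.5268, -0.1811, 0.0972]
orientation: [-0.44, -0.553, -0.44, 0.554]
force: [2.6, -0.4, 1.6]
finger_gap: 0.0496
```

```bash
python3 st.py
```

```text
t 12.95 pos [ 0.5268 -0.1811  0.0972] F [ 2.56 -0.41  1.55] M [ 0.014 -0.077 -0.016] gap 0.0496
hous x -0.0035 y 0.0006 | Fhx 2.58 Fhy 0.18 Fz 1.55 twist err deg/5 0.007
```

Request:
arm_command([
  [40,0,-0.08,0,0],
  [40,0,-0.16,0,0],
  [40,0,-0.16,0,0],
])

```text
time_s: 13.32
eef_pos: [0.5229, -0.1803, 0.0973]
orientation: [-0.44, -0.553, -0.44, 0.554]
force: [1.4, -0.2, 2.2]
finger_gap: 0.0497
```

```bash
python3 st.py
```

```text
t 13.325 pos [ 0.5229 -0.1803  0.0973] F [ 1.44 -0.23  2.24] M [-0.006 -0.087  0.005] gap 0.0497
hous x -0.0075 y 0.0006 | Fhx 1.46 Fhy 0.10 Fz 2.24 twist err deg/5 0.007
```

Request:
arm_command([
  [40,0,-0.06,0,0],
  [40,0,-0.12,0,0],
  [40,0,-0.12,0,0],
])

```text
time_s: 13.7
eef_pos: [0.5207, -0.1798, 0.0975]
orientation: [0.44, 0.554, 0.44, -0.553]
force: [4.2, -1.2, 1.9]
finger_gap: 0.0492
```

```bash
python3 st.py
```

```text
t 13.7 pos [ 0.5207 -0.1798  0.0975] F [ 4.21 -1.16  1.93] M [-0.046 -0.451 -0.007] gap 0.0492
hous x -0.0096 y 0.0005 | Fhx 4.37 Fhy -0.18 Fz 1.93 twist err deg/5 0.005
```

Request:
arm_command([
  [40,0,-0.05,0,0],
  [40,0,-0.05,0,0],
])

```text
time_s: 13.95
eef_pos: [0.5206, -0.1798, 0.0978]
orientation: [0.441, 0.554, 0.439, -0.553]
force: [4.8, -0.9, 2.0]
finger_gap: 0.0498
```

```bash
python3 st.py;  python3 - <<'E'
from h import *
from station import status,get_image
for n in ["wrist","side"]:
    im=get_image(n);cv2.imwrite(f"pics/{n}7.png",im["pixels"][:,:,::-1])
crop("pics/side7.png","pics/side7a.png",210,180,330,290,5)
crop("pics/wrist7.png","pics/wrist7a.png",120,20,390,240,3)
E
```

```text
t 13.95 pos [ 0.5206 -0.1798  0.0978] F [ 4.8  -0.86  1.98] M [-0.18  -0.822 -0.075] gap 0.0498
hous x -0.0098 y 0.0005 | Fhx 4.87 Fhy 0.24 Fz 1.98 twist err deg/5 0.003
```

View pics/wrist7a.png

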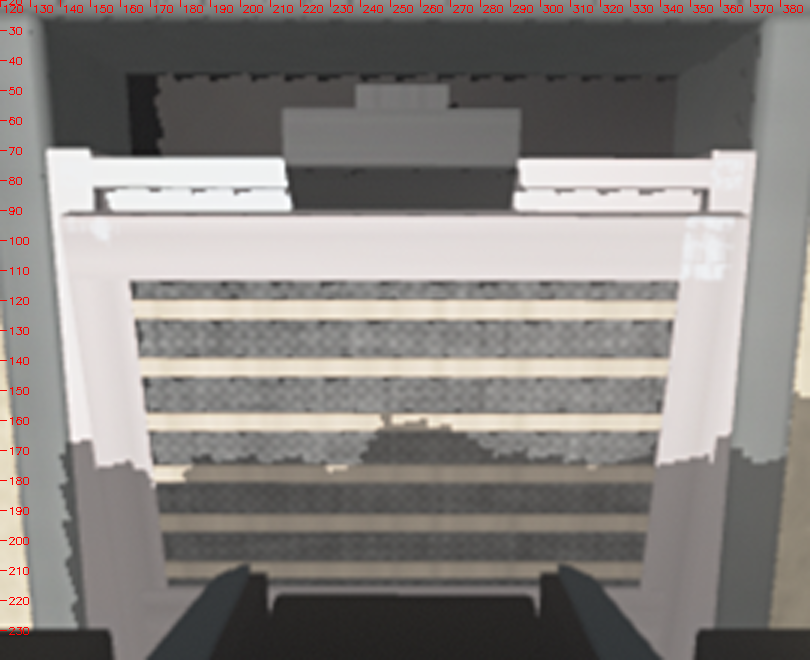

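View pics/side7a.png

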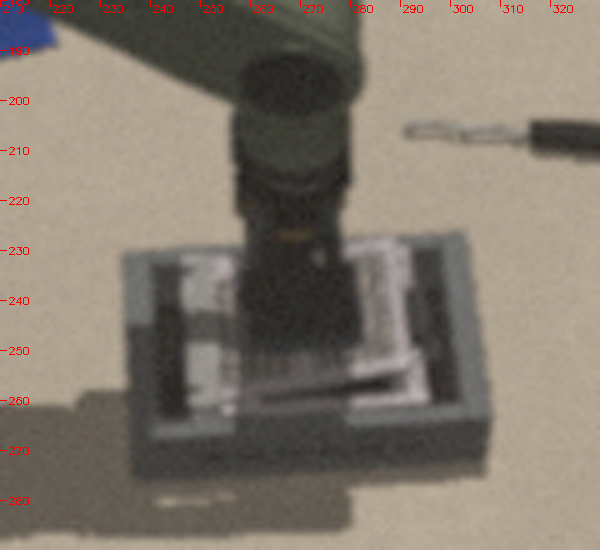

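The near edge is under the lip: contact at housing x −9.8 mm against −9.6 mm predicted from the vision fit. The wrist view shows it centred between the recess sides, with the nose clear at (253,60). Next I'll swing it down with a light grip that lets it pivot.

Request:
arm_command([
  [40,0,0,0,0],
  [40,0.08,0.04,0,0],
  [40,0.16,0.08,0,0],
  [40,0.24,0.12,0,0],
  [40,0.24,0.12,0,0],
], force=10)

```text
time_s: 14.68
eef_pos: [0.5228, -0.1803, 0.0913]
orientation: [0.441, 0.554, 0.44, -0.553]
force: [5.3, -1.2, 1.1]
finger_gap: 0.0497
```

```bash
python3 st.py
```

```text
t 14.675 pos [ 0.5228 -0.1803  0.0913] F [ 5.27 -1.18  1.14] M [-0.173 -0.876 -0.029] gap 0.0497
hous x -0.0075 y 0.0005 | Fhx 5.40 Fhy 0.04 Fz 1.14 twist err deg/5 0.007
```

Request:
arm_command([
  [40,0.04,0.03,0,0],
  [40,0.08,0.06,0,0],
  [40,0.08,0.06,0,0],
])

```text
time_s: 15.05
eef_pos: [0.5235, -0.1805, 0.0893]
orientation: [-0.44, -0.553, -0.44, 0.554]
force: [3.5, -1.1, 1.9]
finger_gap: 0.0498
```

```bash
python3 st.py;  python3 - <<'E'
from h import *
from station import status,get_image
for n in ["wrist"]:
    im=get_image(n);cv2.imwrite(f"pics/{n}8.png",im["pixels"][:,:,::-1])
crop("pics/wrist8.png","pics/wrist8a.png",120,20,390,240,3)
E
```

```text
t 15.05 pos [ 0.5235 -0.1805  0.0893] F [ 3.47 -1.11  1.94] M [-0.213 -0.577 -0.043] gap 0.0498
hous x -0.0068 y 0.0005 | Fhx 3.63 Fhy -0.29 Fz 1.94 twist err deg/5 0.007
```

View pics/wrist8a.png

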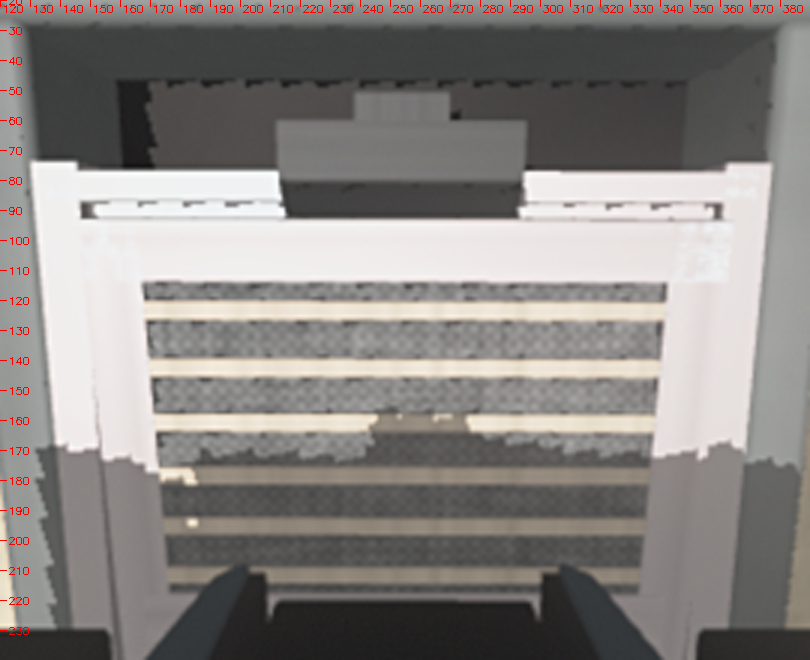

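Request:
arm_command([
  [56,0,0,0,0],
  [70,0,0,0,0],
  [85,0,0,0,0],
  [85,0,0,0,0],
])

```text
time_s: 15.6
eef_pos: [0.5232, -0.1803, 0.0892]
orientation: [-0.44, -0.553, -0.44, 0.554]
force: [0.4, -0.1, 0.5]
finger_gap: 0.0827
```

```bash
python3 st.py;  python3 - <<'E'
from h import *
from station import status,get_image
for n in ["wrist","side"]:
    im=get_image(n);cv2.imwrite(f"pics/{n}9.png",im["pixels"][:,:,::-1])
crop("pics/wrist9.png","pics/wrist9a.png",120,20,390,240,3)
crop("pics/side9.png","pics/side9a.png",210,180,330,290,5)
E
```

```text
t 15.6 pos [ 0.5232 -0.1803  0.0892] F [ 0.43 -0.07  0.47] M [ 0.111  0.047 -0.041] gap 0.0827
hous x -0.0072 y 0.0006 | Fhx 0.43 Fhy 0.02 Fz 0.47 twist err deg/5 0.008
```

View pics/wrist9a.png

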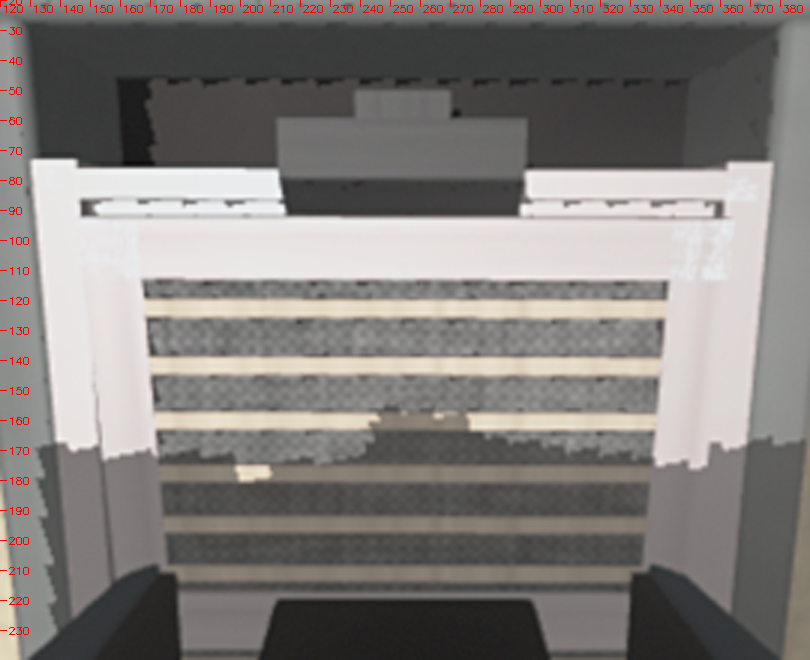

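View pics/side9a.png

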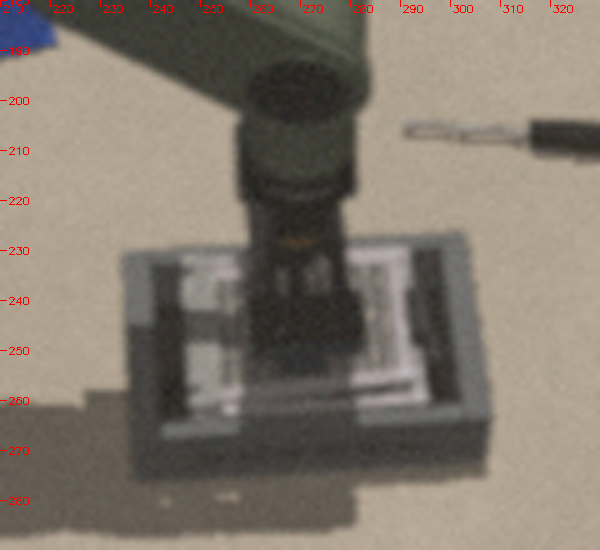

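Released: the frame lies with its near edge under the lip and its far edge resting on the nose (wrist row 92). Now I'll lift clear of the rib and go to the far edge, with the fingers set 60 mm apart to straddle the 40 mm catch.

Request:
arm_command([
  [85,-1,0,0,0],
  [85,-2,0,0,0],
  [75,-2.2,0.8,0,0],
  [60,-2.2,2,0,0],
  [60,-2.2,2.5,0,0],
], force=30)

```text
time_s: 16.32
eef_pos: [0.5855, -0.1947, 0.1443]
orientation: [0.44, 0.553, 0.44, -0.553]
force: [-0.4, 0.9, -0.1]
finger_gap: 0.0608
```

Request:
arm_command([
  [60,0,0,0,0],
  [60,0,0,0,0],
])

```text
time_s: 16.58
eef_pos: [0.5834, -0.1942, 0.144]
orientation: [-0.44, -0.553, -0.441, 0.554]
force: [0.5, 0.3, -0.7]
finger_gap: 0.0601
```

```bash
python3 st.py;  python3 - <<'E'
from h import *
from station import status,get_image
for n in ["wrist","side","scene"]:
    im=get_image(n);cv2.imwrite(f"pics/{n}10.png",im["pixels"][:,:,::-1])
crop("pics/side10.png","pics/side10a.png",210,180,330,290,5)
crop("pics/scene10.png","pics/scene10a.png",140,150,270,290,4)
E
```

```text
t 16.575 pos [ 0.5834 -0.1942  0.144 ] F [ 0.46  0.34 -0.67] M [0.076 0.049 0.025] gap 0.0601
hous x 0.0546 y 0.0007 | Fhx 0.38 Fhy 0.44 Fz -0.67 twist err deg/5 0.007
```

View pics/wrist10.png

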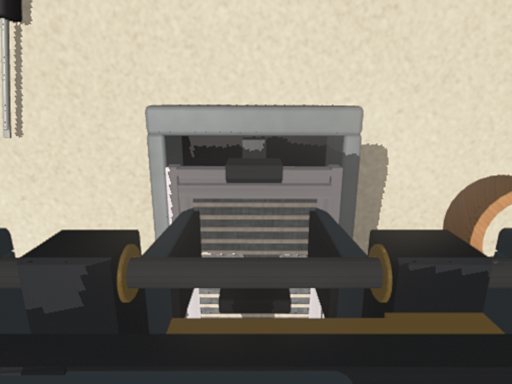

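View pics/side10a.png

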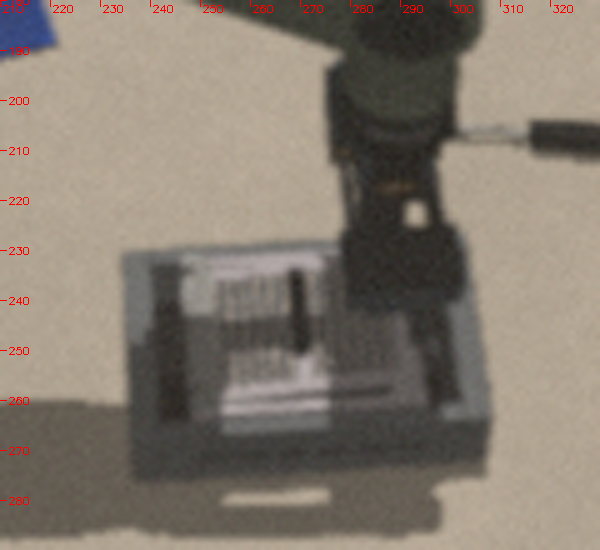

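View pics/scene10a.png

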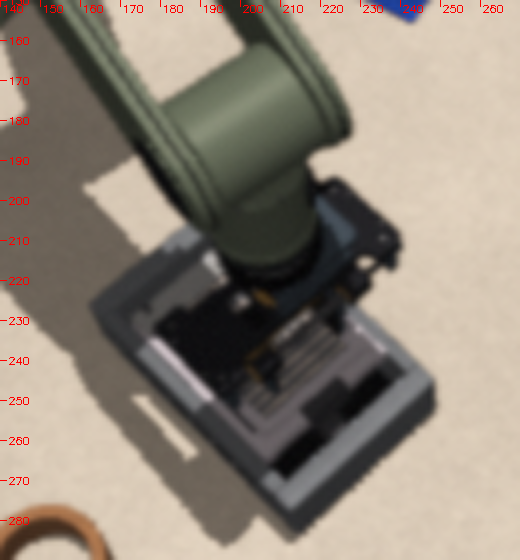

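Request:
arm_command([
  [60,0.7,0,0,0],
  [60,1.4,0,0,0],
  [60,1.9,0,0,0],
  [60,2.0,0,0,0],
  [60,2.0,0,0,0],
])

```text
time_s: 17.35
eef_pos: [0.5847, -0.1946, 0.0947]
orientation: [0.44, 0.553, 0.44, -0.553]
force: [0.6, -0.1, 0.7]
finger_gap: 0.0597
```

```bash
python3 st.py
```

```text
t 17.35 pos [ 0.5847 -0.1946  0.0947] F [ 0.56 -0.06  0.65] M [0.01  0.099 0.051] gap 0.0597
hous x 0.0560 y 0.0006 | Fhx 0.56 Fhy 0.07 Fz 0.65 twist err deg/5 0.007
```

Request:
arm_command([
  [60,0.06,0,0,0],
  [60,0.12,0,0,0],
  [60,0.16,0,0,0],
])

```text
time_s: 17.73
eef_pos: [0.5846, -0.1945, 0.0905]
orientation: [0.44, 0.553, 0.44, -0.553]
force: [-0.2, -0.4, -0.6]
finger_gap: 0.0601
```

```bash
python3 st.py
```

```text
t 17.725 pos [ 0.5846 -0.1945  0.0905] F [-0.17 -0.37 -0.63] M [ 0.009  0.067 -0.007] gap 0.0601
hous x 0.0559 y 0.0006 | Fhx -0.08 Fhy -0.40 Fz -0.63 twist err deg/5 0.007
```

Request:
arm_command([
  [60,0.05,0,0,0],
  [60,0.1,0,0,0],
  [60,0.15,0,0,0],
])

```text
time_s: 18.1
eef_pos: [0.5847, -0.1946, 0.0869]
orientation: [0.44, 0.554, 0.44, -0.553]
force: [-0.1, -0.3, 3.1]
finger_gap: 0.06
```

Request:
arm_command([
  [60,0.04,0,0,0],
  [60,0.04,0,0,0],
])

```text
time_s: 18.35
eef_pos: [0.5848, -0.1946, 0.0858]
orientation: [0.44, 0.554, 0.44, -0.553]
force: [0.4, 0.0, 2.3]
finger_gap: 0.0599
```

Request:
arm_command([
  [60,0.04,0,0,0],
  [60,0.04,0,0,0],
])

```text
time_s: 18.6
eef_pos: [0.5848, -0.1946, 0.0848]
orientation: [0.44, 0.554, 0.44, -0.553]
force: [0.4, 0.2, 2.4]
finger_gap: 0.06
```

Request:
arm_command([
  [60,0.04,0,0,0],
  [60,0.04,0,0,0],
])

```text
time_s: 18.85
eef_pos: [0.5849, -0.1946, 0.0841]
orientation: [0.441, 0.554, 0.44, -0.553]
force: [-0.7, -0.0, 4.3]
finger_gap: 0.06
```

Request:
arm_command([
  [60,0.04,0,0,0],
  [60,0.08,0,0,0],
])

```text
time_s: 19.1
eef_pos: [0.584, -0.1943, 0.0811]
orientation: [-0.44, -0.553, -0.441, 0.554]
force: [0.2, -0.1, 1.2]
finger_gap: 0.06
```

Request:
arm_command([
  [60,0.04,0,0,0],
  [60,0.08,0,0,0],
])

```text
time_s: 19.35
eef_pos: [0.584, -0.1943, 0.079]
orientation: [-0.44, -0.553, -0.441, 0.554]
force: [-0.3, -0.4, 1.1]
finger_gap: 0.0597
```

Request:
arm_command([
  [60,0.04,0,0,0],
  [60,0.08,0,0,0],
])

```text
time_s: 19.6
eef_pos: [0.5844, -0.1944, 0.0774]
orientation: [-0.44, -0.553, -0.44, 0.553]
force: [0.3, 0.2, -0.9]
finger_gap: 0.0599
```

Request:
arm_command([
  [60,0.04,0,0,0],
  [60,0.08,0,0,0],
])

```text
time_s: 19.85
eef_pos: [0.5846, -0.1945, 0.0756]
orientation: [0.44, 0.553, 0.44, -0.553]
force: [0.2, -0.1, 0.7]
finger_gap: 0.0601
```

Request:
arm_command([
  [60,0.04,0,0,0],
  [60,0.04,0,0,0],
])

```text
time_s: 20.1
eef_pos: [0.5846, -0.1945, 0.0751]
orientation: [0.44, 0.553, 0.44, -0.553]
force: [-0.3, -0.6, 3.4]
finger_gap: 0.0597
```

Request:
arm_command([
  [60,0.04,0,0,0],
  [60,0.04,0,0,0],
])

```text
time_s: 20.35
eef_pos: [0.5846, -0.1946, 0.075]
orientation: [0.44, 0.554, 0.44, -0.553]
force: [-2.7, 0.4, 9.2]
finger_gap: 0.0598
```

Request:
arm_command([
  [60,-1,0,0,0],
  [60,-3,0,0,0],
  [75,-4.5,-2,0,0],
  [85,-5,-4,0,0],
  [85,-5,-4.5,0,0],
])

```text
time_s: 20.98
eef_pos: [0.473, -0.1687, 0.1998]
orientation: [0.441, 0.554, 0.44, -0.553]
force: [0.0, -0.6, 0.2]
finger_gap: 0.0844
```

Request:
arm_command([
  [85,0,0,0,0],
  [85,0,0,0,0],
])

```text
time_s: 21.22
eef_pos: [0.476, -0.1695, 0.198]
orientation: [0.44, 0.553, 0.44, -0.553]
force: [0.0, 0.7, 0.5]
finger_gap: 0.0847
```

```bash
python3 st.py;  python3 - <<'E'
from h import *
from station import status,get_image
s=status.get_state();print(repr(s["eef_pos"]),repr(s["orientation"]))
for n in ["wrist","side","scene"]:
    im=get_image(n);cv2.imwrite(f"pics/{n}11.png",im["pixels"][:,:,::-1])
crop("pics/side11.png","pics/side11a.png",210,180,330,290,5)
crop("pics/wrist11.png","pics/wrist11a.png",150,0,350,200,3)
E
```

```text
t 21.225 pos [ 0.476  -0.1695  0.198 ] F [0.01 0.74 0.49] M [ 0.045  0.021 -0.048] gap 0.0847
hous x -0.0556 y 0.0005 | Fhx -0.15 Fhy 0.72 Fz 0.49 twist err deg/5 0.008
array([ 0.47598621, -0.16948637,  0.19800156]) array([ 0.44021964,  0.55338559,  0.44018539, -0.55336053])
```

View pics/wrist11a.png

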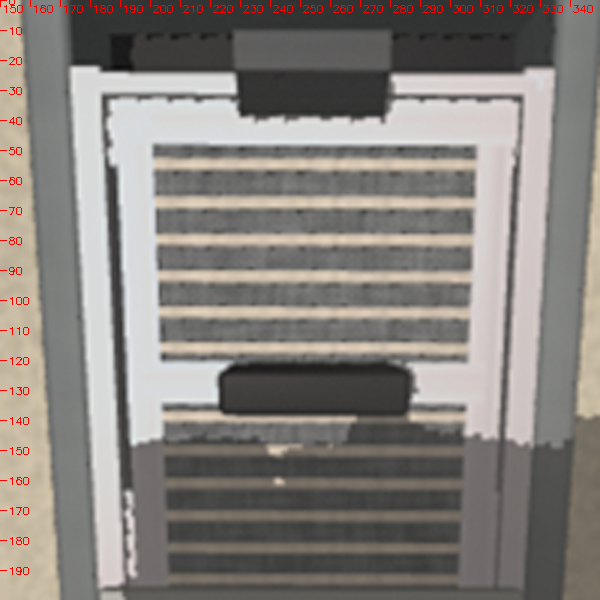

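View pics/side11a.png

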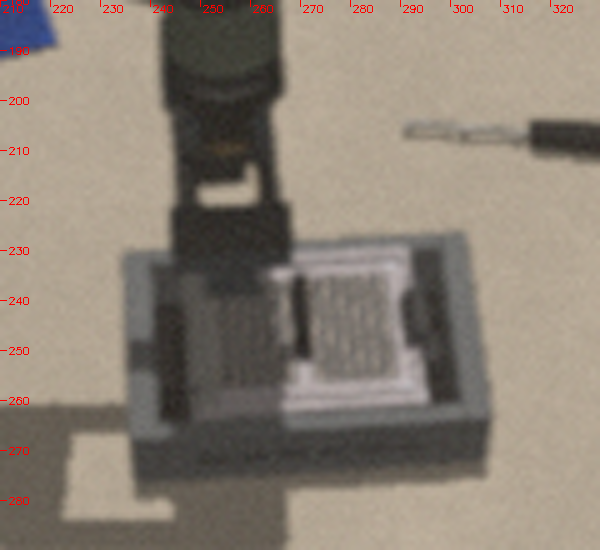

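```bash
python3 - <<'E'
from h import *
setw([0.47598621,-0.16948637,0.19800156],[0.44021964,0.55338559,0.44018539,-0.55336053])
for z0,z1 in [(.0735,.0735),(.077,.072),(.0785,.072),(.072,.0735)]:  # far, near
    A=[back("wrist",p,z0) for p in [(201,48.3),(308.3,48.3)]];B=[back("wrist",p,z1) for p in [(205.7,194),(303.3,194)]]
    print(z0,z1,np.linalg.norm(A[0]-A[1]).round(4),np.linalg.norm(B[0]-B[1]).round(4),np.linalg.norm((A[0]+A[1]-B[0]-B[1])/2).round(4))
H=np.array([.530,-.1825]);a=-.2275;c,s=np.cos(a),np.sin(a)
for nm,uv,z in [("rimtop far",(255,24),.0735),("nose tip",(255,38),.0749),("far edge L",(195,32.5),.0735),("rib L",(223,130),.1115),("rib R",(287,130),.1115),("frame left",(190,100),.0735),("frame right",(318,100),.0735)]:
    d=back("wrist",uv,z)[:2]-H;print(nm,(c*d[0]+s*d[1]).round(4),(-s*d[0]+c*d[1]).round(4))
E
```

```text
0.0735 0.0735 0.0896 0.0912 0.1262
0.077 0.072 0.0885 0.0916 0.1262
0.0785 0.072 0.088 0.0916 0.126
0.072 0.0735 0.09 0.0912 0.1264
rimtop far 0.0797 -0.0007
nose tip 0.0689 -0.0008
far edge L 0.0733 0.0488
rib L -0.0031 0.024
rib R -0.0031 -0.0255
frame left 0.0196 0.0556
frame right 0.0196 -0.0555
```

```bash
python3 - <<'E'
from h import *
a=cv2.imread("pics/scene0.png").astype(int);b=cv2.imread("pics/scene11.png").astype(int)
for n,(x,y) in dict(spray=(284,110),tape=(151,293),driver=(293,243),clamp=(337,149),blue1=(234,138),blue2=(326,107),teal=(334,190)).items():
    print(n,abs(a-b)[y-18:y+18,x-18:x+18].mean().round(1))
E
```

```text
spray 6.4
tape 5.9
driver 6.3
clamp 6.3
blue1 4.8
blue2 4.9
teal 5.0
```

View pics/scene11.png

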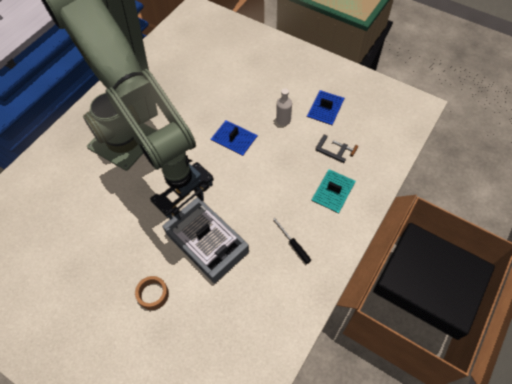

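The frame lies flat with the nose over its far edge (wrist (253,38), frame edge at row 32). In the scene view the bystanders and look-alikes are where they were. The gripper is clear, with its tips about 85 mm above the rib. I'm handing the job in.

```bash
python3 - <<'E'
from station import order
print(order.sign_off())
E
```

```text
the job is handed in; nothing more can be done
None
```

The filter frame is back in the air cleaner: its near edge is under the steel lip, it lies flat in the recess, and the catch has snapped over it. I signed off after about 21 s of the 70 s allowed; the sign-off gives no verdict.

**What I did:**
- I picked out the aluminium pleated frame among the look-alikes and gripped it by the rib, across the rib's 50 mm length.
- I tilted it about 12° by pressing its end gently on the housing's near rim, because the tool itself cannot tilt.
- I found the ledge and the end wall under the lip by feel. The wall was within 0.2 mm of where the camera fit put it.
- I swung the frame down until it rested on the catch, let go, and pressed the far edge down with the fingers either side of the catch.

**What the last checks showed:**
- **Catch:** the pressing force peaked at about 4 N, then dropped away at the height where the frame's edge should pass the nose. The pictures show the nose about 4 mm over the frame, back in its closed position.
- **Seating:** the camera check shows the frame level, to within what it can resolve.
- **Force:** the highest reading I saw at any step was about 10.5 N, against the 20 N limit.
- **Bystanders:** a before-and-after comparison of the scene pictures shows the other objects unmoved.

**What disagreed:**
- **Seating height:** the final firm contact came about 1.5 mm higher than I predicted from the ledge contact. That is about the error in my tilt measurement, and the contact felt stiff rather than springy.
- **Sideways position:** the gap beside the frame looks larger on one side in the last picture, but by measurement it sits within 1 mm of the centre.

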